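# Nest and clamp the blade carrier

### The job

Slide the blade carrier flat along the bench, between the glue-up clamp and the small vise without touching them and clear of the slack cam, and push it gently home into the corner so that it lies against both the fence and the end stop. Then swing the cam lever round until the cam bites and holds the carrier tight, without forcing it, and let go. Leave everything else on the bench alone.

Things in the scene. Friction and masses are not known exactly. Their poses are not given: they have to be found in the camera images.
- carrier: Blade carrier: loose aluminium plate 95 (x) x 130 (y) x 24 mm high, 0.65 to 0.95 kg, with a folding-knife blade strapped flat on top (34 mm over the bench at most). Too wide to grip: push it by its flat sides, low down. It slides at about 3 to 10 N. Origin: centre of its underside. Starts at the right, within 25 degrees of the nest's yaw.
- nest: Locating nest, bolted down: angle-iron fence and end-stop block, both 24 mm high. Origin: on the bench, where the planes of the two locating faces cross. Fence face: plane x = 0 from y = -300 to +30 mm (its foot lies behind, to x = 49 mm). Stop face: plane y = 0 from x = -82 to -12 mm (block 28 mm thick). The carrier goes on the -x, -y side of them.
- home (a point): Point on the bench where the centre of the carrier's underside is when the carrier is home (x = -47.5, y = -65 mm of the nest). Its axes are the nest's, and the carrier's when home.
- cam_base: Pivot of the cam clamp, bolted down on the nest's -x side, 117.5 to 119.5 mm from the fence plane and 60 mm before the stop plane. Origin on the bench on the vertical pivot axis, yaw as the nest. Bolt head 36 mm high. On it turns the cam: a steel disc of radius 22 mm, 5 mm eccentric, 4 to 23 mm over the bench; slack, it stands 5 to 7 mm clear of a carrier lying on the fence.
- cam (a joint): Angle of the cam lever, rad, 0 to 2.4, anticlockwise from above: at 0 it points along the nest's +y, at 1.57 along its -x. Starts slack (0 to 0.2); tightens anticlockwise and meets the carrier somewhere from 1.2 to 1.8. Turns freely with about 2 N at the knob and stays where left; once it bites, the push climbs quickly: 5 to 6 N at the knob holds well, over 8 N is forcing it.
- cam_knob (a point): Middle of the upright black knob at the lever's end, 85 mm from the pivot axis: knob diameter 18 mm, from 41 to 82 mm over the bench, this point 57 mm over it. The lever bar, 10 mm thick, runs from the cam to the knob's foot, its underside 36 mm over the bench at the knob.
- glue_clamp: Handle glue-up clamp with a curing knife handle in it, bolted down: footprint 70 (x) x 80 (y) mm, 56 mm high, origin at the centre of its underside. It and the small vise stand on the two sides of the passage; either may be on the far side. Not to be touched.
- small_vise: Small cast bench vise, bolted down: footprint 76 (x) x 76 (y) mm (its screw end is on the +y side), 57 mm high, origin at the centre of its underside. Not to be touched.
- bar_brown: Brown bar of polishing compound, 55 x 95 x 46 mm, loose, left of the nest. Leave alone.
- bar_white: White bar of polishing compound, 55 x 95 x 46 mm, loose, far left. Leave alone.
- wax_tin: Round tin, diameter 93 mm, 29 mm high, loose, at the left near the robot. Leave alone.
- chef_knife: Finished kitchen knife, about 290 mm long, 22 mm high, lying at the right near the robot; origin near its bolster. Leave alone.
- pin_jar: Small closed jar, diameter 48 mm, 62 mm high, loose, at the right. Leave alone.
- strop: Strop paddle, wood and leather, 240 mm long, lying beyond the fence. Leave alone.
- hex_key: L-shaped hex key 80 mm long, 6 mm thick, lying near the robot. Leave alone.
Things that resemble listed ones, but are neither listed nor needed, are in the scene too. What is shaped like the cam_base but blue or orange is not meant. What is shaped like the carrier but yellow is not meant.

How it is judged:
On the way, in this order (a step that is already met when the one before it is completed fails the run):
1. the carrier passes between the glue-up clamp and the small vise (((x of carrier in the frame of glue_clamp below -0.07 m and x of carrier in the frame of small_vise above 0.07 m) or (x of carrier in the frame of small_vise below -0.07 m and x of carrier in the frame of glue_clamp above 0.07 m)) and y of carrier in the frame of glue_clamp between -0.05 and 0.12 m and y of carrier in the frame of small_vise between -0.05 and 0.12 m), for 0.1 s.
2. the carrier lies home against fence and stop (x of carrier in the frame of nest above -0.0495 m and y of carrier in the frame of nest above -0.067 m and angle between the x axis of carrier and the x axis of nest, either way round below 0.025 rad), for 0.2 s.
3. the cam bites: it presses the carrier with more than 6 N (contact force between cam and carrier above 6 N), for 0.2 s.
At the end, for the whole second after the job is handed in: The carrier is flat on the bench, within 2 mm of the fence face and of the stop face and within 1.4 degrees of square to them, at rest, and the cam presses it with more than 6 N after the lever has been let go (all of step 2 and height (world z) of carrier below 0.003 m and contact force between cam and carrier above 6 N and linear speed of carrier below 0.01 m/s); the robot touches nothing.
It fails at once if the carrier or the robot touches the glue-up clamp or the small vise (contact force between any of glue_clamp, small_vise and anything else above 0.5 N).
It fails at once if before the lever is turned: the carrier is pressed with more than 40 N on the fence and stop, or bumps the slack cam with more than 3 N (value of joint cam below 0.6 rad and (contact force between carrier and nest above 40 N or contact force between carrier and cam above 3 N)).
It fails at once if the cam is forced: more than 60 N on the carrier (contact force between cam and carrier above 60 N).
It fails at once if the carrier is lifted or tipped (height (world z) of carrier above 0.01 m or angle between carrier's own z axis and vertical above 0.1 rad).
It fails at once if a bystander is shoved more than 15 mm (distance of any of bar_brown, bar_white, wax_tin, chef_knife, pin_jar, strop, hex_key from where it was at the start of the episode above 0.015 m).
It also fails if it takes over 72 s, if anything falls off the work surface, if the arm or the gripper's body presses on something with over 40 N, if the wrist force passes 120 N, or if a joint passes its speed limit or range.

### The arm

A 6-joint arm with a two-finger parallel gripper is mounted at the origin on the work surface. World frame = base frame: x ahead of the robot, y to its left, z up, the work surface at z = 0. Lengths are in m, angles in rad, forces in N, time in s.
With the tool pointing down it reaches from about 0.35 to 0.875 m from the base axis. Payload 4.2 kg.
Tool frame: the origin (TCP) lies midway between the tips of the shut fingers; the grasp point (between the pads) lies robot.grasp_offset behind it (robot.grasp_offset is the distance from the TCP to the grasp point, in m); z points along the fingers, y is the direction in which the jaws open and shut (so a half turn about z gives the same grasp; the last joint's range is limited). The gripper opens to 85 mm and grips with 20 to 120 N. Pads are 22 mm wide; open, the fingers measure 114 mm over their backs; the gripper's body (76 mm by 85 mm) begins 54 mm behind the grasp point. The pads swing forward as they close: fully open they stand 13 mm farther back than shut.
Start: joints at [1.384, 0.385, 0.008, 0, -1.194, -0.259], TCP at [0.269, 0.564, 0.231] pointing down, gripper open.
Joint ranges: [-3.14, 3.14], [-1.21, 2.06], [-1.07, 1.41], [-3.16, 2.05], [-2.99, -0.16], [-3.1, 3.1]. Speed limits (rad/s): [2.79, 2.79, 3.14, 3.14, 3.14, 3.14].

### API

Orientations are given as [roll, pitch, yaw] about the fixed x, y, z axes, in that order (R = Rz(yaw) Ry(pitch) Rx(roll)).
In Python, from workcell import robot gives the robot as it stands. Calls block until the motion is done:
- robot.reach(position, orientation): joint-space move of the TCP to a pose.
- robot.move_l(position, frame=None, speed=0.15, force_limit=None): straight line of the TCP; frame=None keeps the orientation; speed is the mean speed in m/s. With force_limit (N) it stops when the force on the tool has changed by that much, and returns True; else False.
- robot.set_joints(angles): joint-space move.
- robot.set_gripper(opening, strength=None): finger opening in m; strength is the grip in N (None keeps the last); returns when the fingers have stopped.
- robot.pause(seconds).
- robot.inverse_kinematics(position, orientation): joint angles nearest the present ones, or None.
- robot.get_state(): the state.
- robot.snapshot(name): name is "side" or "top"; returns a dict with "img" (400x640x3 uint8, red, green, blue), "intrinsics" (3x3 intrinsics, pixels), "T" (4x4, takes a point from camera to world coordinates). Camera axes: x right, y up, looking along -z (the intrinsics and any distortion apply to the point x, -y, -z); pixel columns grow to the right and rows downward; lengths in m; the calibration is good to about 2 mm. A picture is of the moment at which its call begins. There is no depth.
A pose or a line that the arm cannot do raises robot.MotionError and nothing moves.
- robot.job_done(): hands the job in, once; it reports no verdict.
The state is a dict: "time": time; "q": joint angles; "qd": joint speeds; "effort": joint torques, N m; "ee_pos": TCP position; "tcp_rot": TCP orientation; "force": force on the tool from outside, world axes, zero at the start; "wrist_torque": the same for the moment, N m; "grip_width": finger opening in m.
Only numpy, scipy, OpenCV 4.12 (cv2) and the standard library are available. Lean on these libraries where they do the work, as an engineer would, in place of code of your own. Each camera call takes 0.05 s, during which the arm holds its last target. There are 200 camera calls.

## Working session

There is one attempt and no reset: what is moved stays moved. The work goes in short steps, each a Python script; the robot and the scene stay as the last script left them, time stands still between calls to the robot, and variables do not carry over. Pictures are saved under pics/ and viewed, about 8 in all and at most 12, crops included, and the job is handed in when it is done.

```bash
mkdir -p pics; ls; python3 - <<'E'
from workcell import robot
import cv2,numpy as np
for n in("top","side"):
    s=robot.snapshot(n); cv2.imwrite(f"pics/{n}0.png",s["img"][:,:,::-1]); np.savez(f"{n}.npz",**{k:s[k] for k in("intrinsics","T")})
    print(n,s["intrinsics"],s["T"],s.keys())
print(robot.get_state(),robot.grasp_offset)
E
```

```text
pics
top [[391.22360268   0.         319.60568485]
 [  0.         391.22360268 200.99501149]
 [  0.           0.           1.        ]] [[ 0.00389966  0.99249191 -0.1222481   0.32304882]
 [-0.99987569  0.00573765  0.01468644 -0.03835724]
 [ 0.01527759  0.12217563  0.99239091  1.19005774]
 [ 0.          0.          0.          1.        ]] dict_keys(['img', 'intrinsics', 'T'])
side [[473.95535258   0.         320.65405461]
 [  0.         473.95535258 200.48353706]
 [  0.           0.           1.        ]] [[-0.98768757  0.12440097 -0.09485606  0.36186875]
 [-0.15535237 -0.70860064  0.68829556  0.85585524]
 [ 0.01840957  0.69455708  0.71920203  1.03920352]
 [ 0.          0.          0.          1.        ]] dict_keys(['img', 'intrinsics', 'T'])
{'time': 0.1, 'q': array([ 1.38360235e+00,  3.85504944e-01,  6.77146602e-03, -4.29862654e-04,
       -1.19398730e+00, -2.58624231e-01]), 'qd': array([-0.00151255, -0.00273158,  0.00578403,  0.00103065, -0.00222517,
       -0.00187653]), 'effort': array([-4.46862150e-04, -3.93321276e+01,  1.88927042e+01,  4.19783145e+00,
       -2.60055291e-03,  5.85259883e-06]), 'ee_pos': array([0.26924678, 0.56346398, 0.23031997]), 'tcp_rot': array([ 3.13963002e+00, -1.06071967e-04, -4.45976656e-01]), 'force': array([-0.45748493, -0.16886522, -0.13809145]), 'wrist_torque': array([0.02323475, 0.01498799, 0.04799125]), 'grip_width': 0.08516107242320328} 0.0187
```

View pics/top0.png

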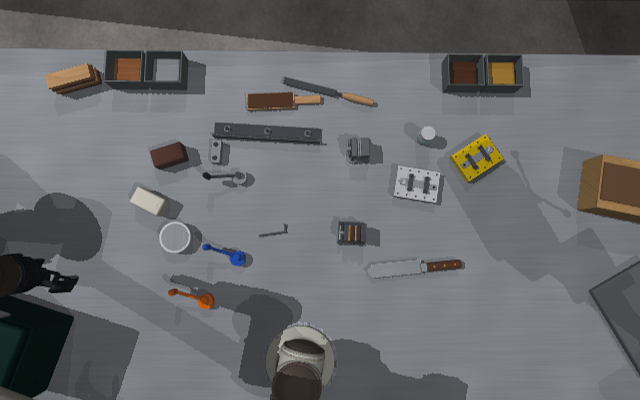

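View pics/side0.png

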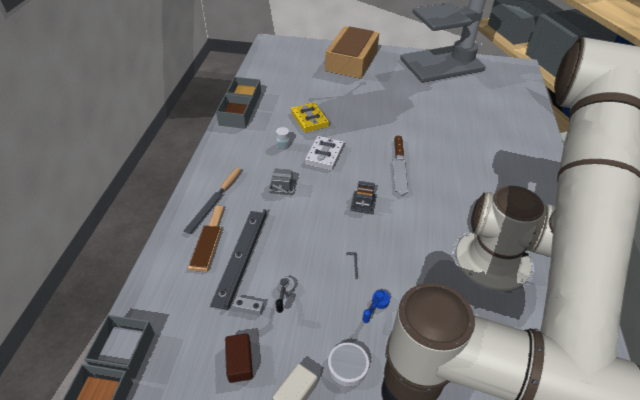

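The top view shows the grey cam at (240,178) with its lever to the left, and the blue (237,258) and orange (205,300) ones are decoys. The white carrier is at (418,184); the yellow one at (477,158) is a decoy. The vise is at (358,150), the glue clamp at (351,233), the fence from (213,130) to (322,140), and the stop at (217,150). I'll confirm these in an enlarged crop.

```bash
python3 - <<'E'
import cv2
a=cv2.imread("pics/top0.png")
def crop(c0,r0,w,h,k):
    b=cv2.resize(a[r0:r0+h,c0:c0+w],None,fx=k,fy=k,interpolation=cv2.INTER_CUBIC)
    for c in range(c0-c0%10+10,c0+w,10):
        cv2.line(b,((c-c0)*k,0),((c-c0)*k,6),(0,0,255),1); cv2.putText(b,str(c),((c-c0)*k-9,16),0,.33,(0,0,255),1)
    for r in range(r0-r0%10+10,r0+h,10):
        cv2.line(b,(0,(r-r0)*k),(6,(r-r0)*k),(0,0,255),1); cv2.putText(b,str(r),(8,(r-r0)*k+4),0,.33,(0,0,255),1)
    return b
cv2.imwrite("pics/c1.png",crop(195,115,132,75,6))
cv2.imwrite("pics/c2.png",crop(325,130,132,98,6)) 
E
```

```text
(no output)
```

View pics/c1.png

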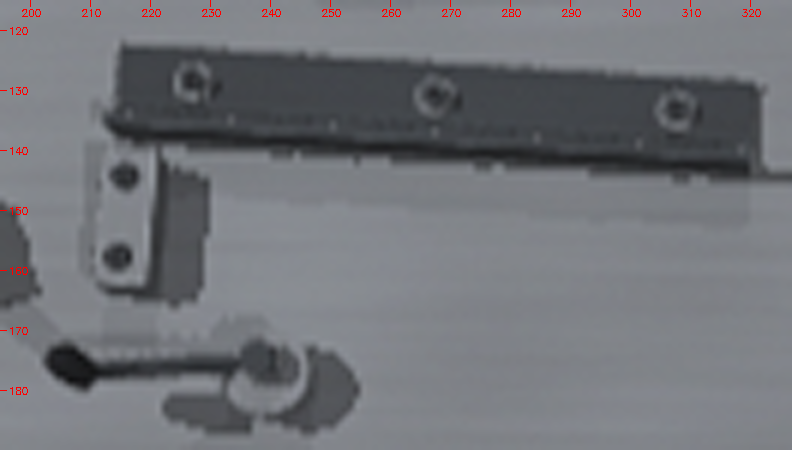

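View pics/c2.png

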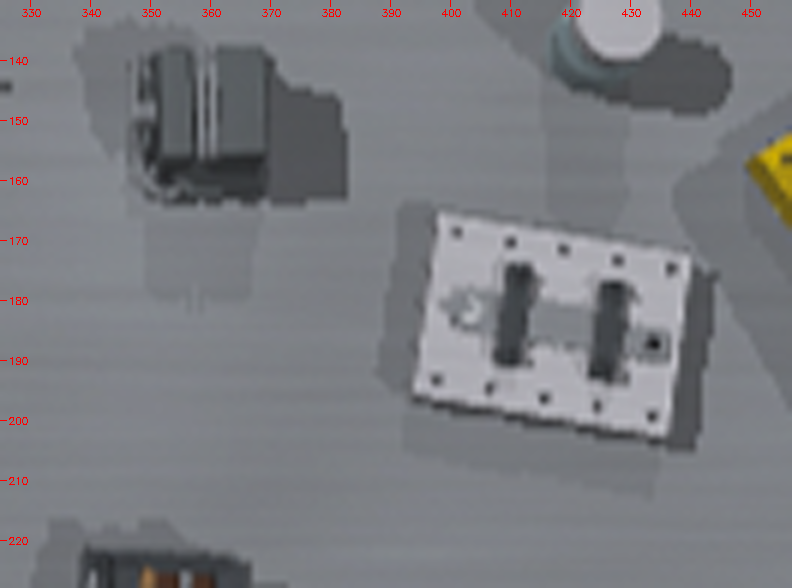

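```bash
cat > h.py <<'E'
import numpy as np
from scipy.optimize import least_squares
C={n:np.load(f"{n}.npz") for n in("top","side")}
def px2w(u,v,z,n="top"):
    K,T=C[n]["intrinsics"],C[n]["T"]
    d=np.linalg.inv(K)@[u,v,1]; d=T[:3,:3]@[d[0],-d[1],-d[2]]; o=T[:3,3]
    return o+d*(z-o[2])/d[2]
def w2px(p,n="top"):
    K,T=C[n]["intrinsics"],C[n]["T"]
    c=T[:3,:3].T@(np.asarray(p)-T[:3,3]); c=K@[c[0],-c[1],-c[2]]; return c[:2]/c[2]
def rect(P,Q):  # fit x,y,yaw of local points Q to world points P
    f=lambda a:((np.c_[np.cos(a[2])*Q[:,0]-np.sin(a[2])*Q[:,1],np.sin(a[2])*Q[:,0]+np.cos(a[2])*Q[:,1]]+a[:2])-P).ravel()
    r=least_squares(f,[*P.mean(0),0]); return r.x,f(r.x)
E
python3 - <<'E'
from h import *
W=lambda L,z:np.array([px2w(u,v,z)[:2] for u,v in L])
P=W([(398,165),(440.3,172.8),(436.3,203),(394,196.5)],.024)
Q=np.array([[47.5,65],[47.5,-65],[-47.5,-65],[-47.5,65]])/1e3
print("carrier",*[np.round(x,4) for x in rect(P,Q)])
p=W([(216,136),(320,142)],.024);print("fence top",p,np.arctan2(*(p[0]-p[1])[[0]],(p[0]-p[1])[1]))
p=W([(214,138.2),(320,144.3)],0);print("fence bot",p)
print("fence foot back",W([(215.2,122.5),(321.5,129)],0.004), 'end right bottom',W([(320.5,144)],0))
p=W([(221.5,141),(220.2,163)],.024);print("stop top",p)
print("stop corner left", W([(211.5,163)],.024))
print("pivot",W([(240.5,174.5)],.036),"knob top",W([(205.5,175)],.082),"knob foot",W([(209,178)],.041))
print("vise top",W([(351,138),(370,138),(370,156),(352,156)],.057),"vise base",W([(348,163.5),(370,163.5)],0))
print("clamp top",W([(339.5,222),(366,224)],.056), W([(339,244),(366,245)],.056))
E
```

```text
carrier [ 0.5195 -0.3511 -0.1601] [-0.0018 -0.0004  0.0008 -0.     -0.0003 -0.0002  0.0014  0.0006]
fence top [[ 0.66481343  0.26154746]
 [ 0.64859852 -0.05611116]] 0.05100083473322261
fence bot [[ 0.66475128  0.27366794]
 [ 0.64792992 -0.05650441]]
fence foot back [[ 0.71395449  0.27074134]
 [ 0.6959391  -0.06094756]] end right bottom [[ 0.64890311 -0.0580616 ]]
stop top [[0.6492765  0.24427835]
 [0.5808571  0.2458446 ]]
stop corner left [[0.58066547 0.27207562]]
pivot [[0.54361207 0.18127446]] knob top [[0.53268186 0.27243471]] knob foot [[0.5314657  0.27323552]]
vise top [[ 0.65238181 -0.14798896]
 [ 0.65285458 -0.20475136]
 [ 0.59796366 -0.20409973]
 [ 0.59755782 -0.15063253]] vise base [[ 0.58746854 -0.14369382]
 [ 0.5879673  -0.21215478]]
clamp top [[ 0.40162265 -0.11315987]
 [ 0.39618833 -0.19020334]] [[ 0.33810367 -0.11156925]
 [ 0.33555409 -0.18955957]]
```

```bash
cat >> h.py <<'E'
from workcell import robot
import cv2
def pose(c,a,back,lat=0.):
    "tool pose pushing +y face-normal of carrier centred c, yaw a, tool 'back' behind along -y"
    n=np.array([-np.sin(a),np.cos(a)]); t=np.array([np.cos(a),np.sin(a)])
    return np.array(c)-back*n+lat*t
def shot(name,f,c=None,k=1):
    im=robot.snapshot(name)["img"][:,:,::-1]
    if c: c0,r0,w,h=c; im=cv2.resize(im[r0:r0+h,c0:c0+w],None,fx=k,fy=k,interpolation=cv2.INTER_CUBIC)
    im=im.copy()
    if c:
        for u in range(c0-c0%10+10,c0+w,10): cv2.putText(im,str(u),((u-c0)*k-9,12),0,.33,(0,0,255),1); im[:5,(u-c0)*k]=(0,0,255)
        for v in range(r0-r0%10+10,r0+h,10): cv2.putText(im,str(v),(8,(v-r0)*k+4),0,.33,(0,0,255),1); im[(v-r0)*k,:6]=(0,0,255)
    cv2.imwrite(f"pics/{f}.png",im)
E
python3 - <<'E'
from h import *
pi=np.pi; Z=.006
for s in(-1,1):
    print(s,[robot.inverse_kinematics([x,y,.1],[pi,0,a+s*pi/2]) for x,y,a in((.52,-.45,.1),(.49,-.08,-.05))])
E
```

```text
-1 [array([-4.78837789e-01,  5.93691069e-01,  1.37516137e-02,  4.44089210e-16,
       -9.90856871e-01,  5.78837789e-01]), array([ 0.16585696,  0.31297291, -0.47949422,  0.        , -0.7783292 ,
       -0.21585696])]
1 [array([-4.78837789e-01,  5.93691069e-01,  1.37516137e-02, -4.44089210e-16,
       -9.90856871e-01, -2.56275487e+00]), array([ 0.16585696,  0.31297291, -0.47949422,  0.        , -0.7783292 ,
        2.92573569])]
```

```bash
python3 - <<'E'
from h import *
pi=np.pi; Z=.006; B=.076
o=lambda a:[pi,0,a-pi/2]
robot.set_gripper(.05)
robot.reach([.40,.30,.28],o(.1))
robot.reach([.523,-.458,.13],o(.1))
robot.move_l([.523,-.458,Z],speed=.12)
print(robot.get_state()["time"],robot.get_state()["force"])
for x,y,a,s in((.515,-.32,.10,.06),(.500,-.17,.10,.1),(.493,-.09,.03,.08),(.490,-.02,-.05,.08),(.491,0,-.05,.06)):
    p=pose((x,y),a,B); hit=robot.move_l([*p,Z],frame=o(a),speed=s,force_limit=30)
    st=robot.get_state(); print(hit,np.round(st["ee_pos"],4),np.round(st["force"],1),st["time"])
    if hit: break
shot("top","t1",(325,120,132,98) if 0 else (200,115,260,150),3)
E
```

```text
5.625 [ 0.13693392 -0.34710466  0.33659839]
False [ 0.5219 -0.3953  0.0058] [-0.1 -0.7 -0.7] 6.8167
False [ 0.5077 -0.2457  0.0061] [-0.5 -0.7  0.6] 8.475
False [ 0.4952 -0.1658  0.0059] [-0.6 -0.3 -0.8] 9.6333
False [ 0.4864 -0.0958  0.006 ] [0.3 0.7 0. ] 10.6667
False [ 0.4874 -0.0756  0.006 ] [ 0.5 -0.2  0.2] 11.15
```

View pics/t1.png

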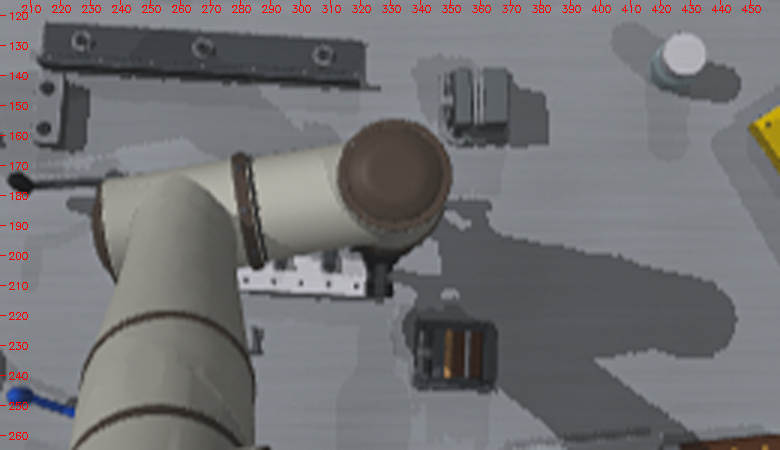

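```bash
python3 - <<'E'
from h import *
pi=np.pi; Z=.006; yaw=-.051
st=robot.get_state()["ee_pos"]
robot.move_l([st[0],st[1]-.02,Z+.004],speed=.08); robot.move_l([st[0],st[1]-.02,.12],speed=.2)
o=[pi,0,yaw]
robot.reach([.40,.0,.12],o)
robot.set_gripper(.06)
robot.move_l([.405,.0,Z],speed=.15)
def rep(h):
    s=robot.get_state(); print(h,np.round(s["ee_pos"],4),np.round(s["force"],1),round(s["time"],2))
rep(0)
n=np.array([np.cos(yaw),np.sin(yaw),0]); p0=np.array([.405,0,Z])
rep(robot.move_l(p0+.125*n,speed=.08,force_limit=20))
rep(robot.move_l(p0+.16*n,speed=.02,force_limit=14))
s=robot.get_state()["ee_pos"]
robot.move_l(s-.015*n,speed=.1); robot.move_l(s-.015*n+[0,0,.12],speed=.2)
robot.reach([.42,-.2,.2],[pi,0,yaw-pi/2])
rep(0)
shot("top","t2",(200,115,160,110),5)
E
```

```text
0 [4.055e-01 1.000e-04 6.400e-03] [ 0.8 -0.3 -0.9] 14.65
False [ 0.5262 -0.0076  0.0053] [-7.  -0.3  5.2] 16.37
True [ 0.544  -0.009   0.0044] [-0.1  0.1 -0.4] 17.47
0 [ 0.4199 -0.1998  0.199 ] [-0.8 -0.3 -0.4] 19.6
```

View pics/t2.png

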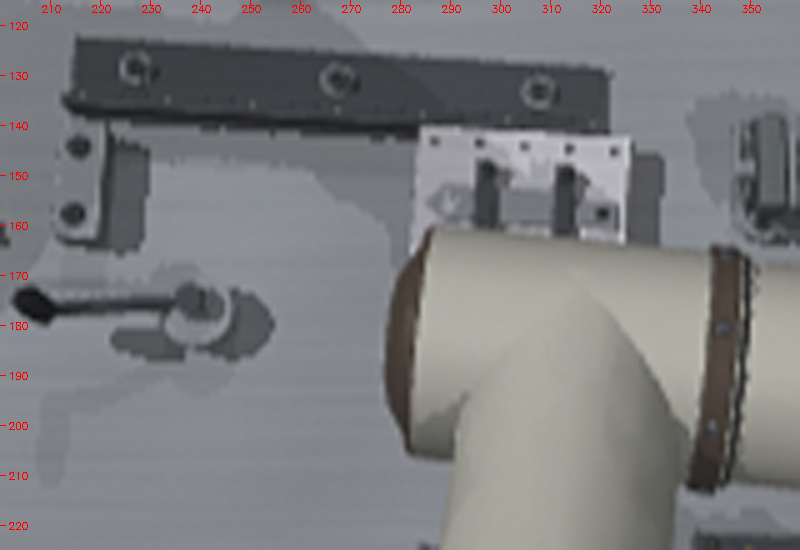

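```bash
python3 - <<'E'
from h import *
pi=np.pi; Z=.007; yaw=-.051
print("edge",px2w(326,150,.024),px2w(283.5,150,.024))
o=[pi,0,yaw-pi/2]
def rep(h):
    s=robot.get_state(); print(h,np.round(s["ee_pos"],4),np.round(s["force"],1),round(s["time"],2))
robot.set_gripper(.04)
p0=np.array([.593,-.103,Z])
robot.reach([p0[0],p0[1],.14],o); robot.move_l(p0,speed=.12); rep(0)
u=np.array([np.sin(.061),np.cos(.061),0])
rep(robot.move_l(p0+.155*u,speed=.08,force_limit=22))
rep(robot.move_l(p0+.23*u,speed=.02,force_limit=15))
s=robot.get_state()["ee_pos"]
robot.move_l(s-.02*u,speed=.1); robot.move_l(s-.02*u+[0,0,.13],speed=.2)
robot.reach([.42,-.2,.2],o)
rep(0)
shot("top","t3",(195,115,130,85),6)
E
```

```text
edge [ 0.62367308 -0.0745268   0.024     ] [0.6226577  0.05505743 0.024     ]
0 [ 0.5937 -0.103   0.0079] [-0.6  0.   0.4] 22.08
False [0.6012 0.0513 0.007 ] [-0.9 -4.6  2.5] 24.18
True [0.6037 0.1065 0.0067] [-0.  -0.7  1. ] 26.75
0 [ 0.4207 -0.1996  0.1997] [-0.1  0.6  0.3] 29.19
```

View pics/t3.png

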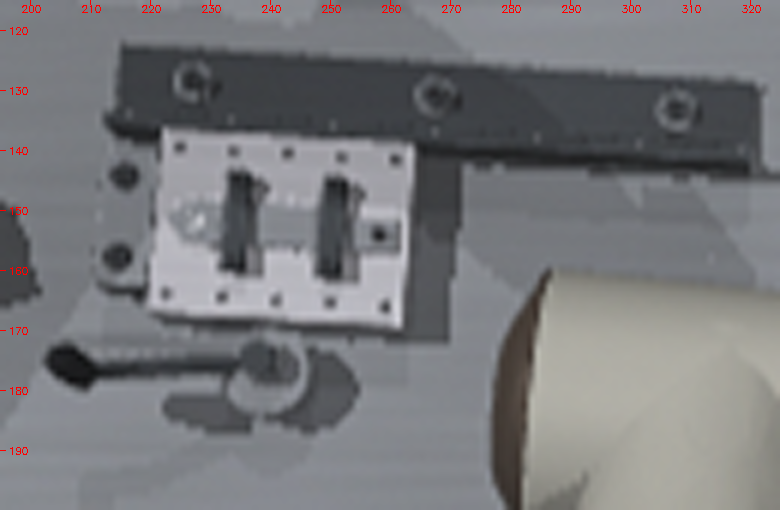

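```bash
python3 - <<'E'
from h import *
shot("side","s3",(195,205,130,125),6 if 0 else 4)
W=lambda L,z:np.array([px2w(u,v,z)[:2] for u,v in L])
P=W([(222,136.7),(264,139.5),(262,169.3),(219.7,166.7)],.024)
Q=np.array([[47.5,65],[47.5,-65],[-47.5,-65],[-47.5,65]])/1e3
r,e=rect(P,Q);print("carrier",r.round(4),e.round(4))
c,s=np.cos(-.051),np.sin(-.051);R=np.array([[c,-s],[s,c]])
nest=r[:2]-R@[-.0475,-.065];print("nest",nest,"pivot",nest+R@[-.1185,-.06])
for t in (0,.1,.2):
  a=-.051+np.pi/2+t; k=nest+R@[-.1185,-.06]+.085*np.array([np.cos(a),np.sin(a)])
  print(t,k,w2px([*k,.082]),w2px([*k,.041]),w2px([*k,.082],"side"),w2px([*k,.041],"side"))
E
```

```text
carrier [ 0.6124  0.1811 -0.0523] [ 0.0005  0.0003  0.0014 -0.0014 -0.0008 -0.0005 -0.0011  0.0015]
nest [0.66314911 0.24358816] pivot [0.54174451 0.18970706]
0 [0.54607763 0.27459654] [204.92797518 170.39826669] [208.72936717 173.15380006] [273.83052508 299.0636243 ] [274.73144609 308.3901365 ]
0.1 [0.53758118 0.27460504] [204.80720585 173.31218887] [208.61622536 175.96814836] [277.39445702 299.59190421] [278.20340309 308.91136014]
0.2 [0.52912632 0.27376526] [204.98427725 176.21918432] [208.79044153 178.77559587] [281.02364601 299.80790386] [281.73841775 309.1235853 ]
```

View pics/s3.png

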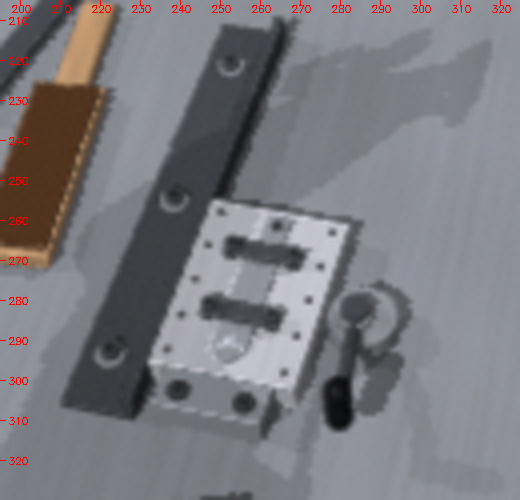

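```bash
python3 - <<'E'
from h import *
pi=np.pi; PV=np.array([.5417,.1897]); Z=.053
def tool(th,off):
    f=-.051+pi/2+th; r=np.array([np.cos(f),np.sin(f)]); t=np.array([-r[1],r[0]])
    return [*(PV+.085*r-off*t),Z],[pi,0,f-pi/2],t
T=lambda:robot.get_state()["time"]
robot.set_gripper(0)
p,o,t=tool(.17,.036)
robot.reach([.50,.05,.22],o); robot.reach([p[0],p[1],.14],o); robot.move_l(p,speed=.12); robot.pause(.15)
F0=robot.get_state()["force"]; print(p,F0,T())
F=lambda t:-(robot.get_state()["force"]-F0)[:2]@t
th=.1;log=[];stop=False
while th<2.2 and T()<60:
    c=th<1.1; th+=.1 if c else (.012 if F(t)<2.8 else .006)
    p,o,t=tool(th,.020); stop=robot.move_l(p,frame=o,speed=.06 if c else .03,force_limit=7)
    if not c: robot.pause(.05)
    f=F(t); log.append((round(th,3),round(f,1)))
    if stop or f>5.2: break
print(stop,log,T(),robot.get_state()["ee_pos"],robot.get_state()["force"])
E
```

```text
[np.float64(0.5673542588471223), np.float64(0.2783727635917865), 0.053] [ 1.14368535 -0.4418376   0.03393509] 32.8917
False [(0.2, np.float64(-0.6)), (0.3, np.float64(-0.7)), (0.4, np.float64(-1.6)), (0.5, np.float64(-0.9)), (0.6, np.float64(-0.4)), (0.7, np.float64(-0.5)), (0.8, np.float64(-0.9)), (0.9, np.float64(-0.6)), (1.0, np.float64(0.7)), (1.1, np.float64(0.0)), (1.2, np.float64(0.3)), (1.212, np.float64(1.4)), (1.224, np.float64(1.4)), (1.236, np.float64(2.4)), (1.248, np.float64(1.3)), (1.26, np.float64(2.2)), (1.272, np.float64(1.3)), (1.284, np.float64(2.1)), (1.296, np.float64(1.1)), (1.308, np.float64(1.8)), (1.32, np.float64(2.0)), (1.332, np.float64(2.5)), (1.344, np.float64(2.5)), (1.356, np.float64(3.8)), (1.362, np.float64(4.7)), (1.368, np.float64(4.7)), (1.374, np.float64(5.1)), (1.38, np.float64(5.9))] 41.3667 [0.46427354 0.22998878 0.0531038 ] [ 2.21304176  5.39869075 -2.68837996]
```

```bash
python3 - <<'E'
from h import *
pi=np.pi; f=-.051+pi/2+1.38; t=np.array([-np.sin(f),np.cos(f),0])
p=robot.get_state()["ee_pos"]
robot.move_l(p-.025*t,speed=.06); robot.move_l(p-.025*t+[0,0,.12],speed=.2)
robot.reach([.42,-.2,.25],[pi,0,-.051-pi/2])
s=robot.get_state();print(s["time"],s["force"])
shot("top","t4",(195,115,130,100),6)
E
```

```text
44.4833 [ 0.4919693   0.31140346 -0.38977708]
```

View pics/t4.png

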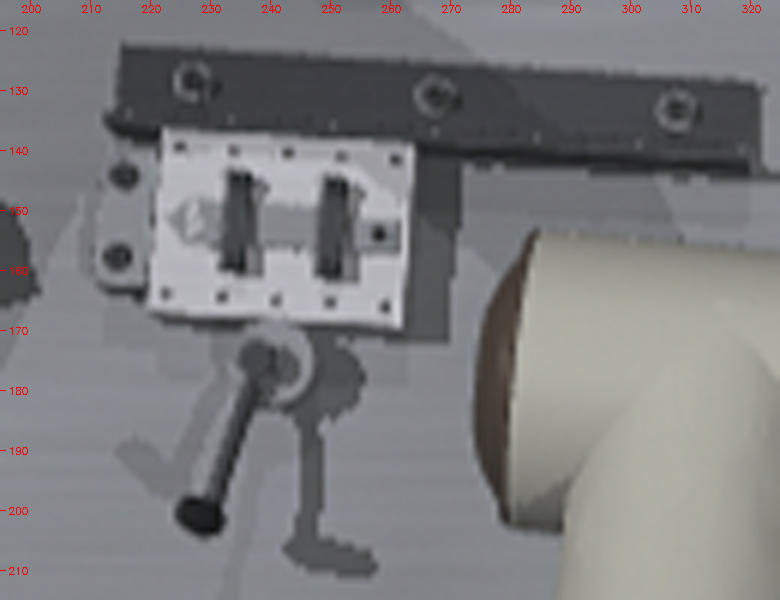

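The carrier still has its corners at (222,137), (264,139.5), (262,169) and (220,167), so it is in place. The knob is at (228,200), the disc touches the carrier, and the arm is clear. Handing in.

```bash
python3 - <<'E'
from workcell import robot
robot.job_done()
E
```

```text
the job is handed in; nothing more can be done
```

The carrier is in the corner, the cam is tightened onto it, and I handed the job in about 44.5 s into the 72 s allowed. No verdict was reported.

- **Sliding:** I pushed the carrier with two fingers between the vise and the glue clamp. It then went gently onto the fence (stopped at a 14 N rise) and along the fence to the stop (15 N rise).
- **Cam:** I swung the lever round by its knob until the push climbed to 5.9 N at about 1.38 rad. That is inside the 5–6 N target and below the 8 N that counts as forcing. Then I backed off and lifted clear.
- **Position:** The image fit before clamping put the carrier's yaw within about 0.001 rad of the fence. After release, the picture showed its corners unmoved, the cam disc touching it, and the arm clear.
- **Not measured directly:**
  - The cam's force on the carrier is inferred from the knob push.
  - The 2 mm gaps to fence and stop rest on the contact stops and on images good to about 2 mm.
  - I did not recheck the bystanders for movement; the path was planned to stay clear of them.
- **Disagreement:** My first picture estimate of the cam pivot was about 8 mm off from what the nest geometry gives. I used the geometric value, and the knob's position in both camera views agreed with it.

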